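# Load a plate under the spring clip of a grinding nest

### The arm

A 6-joint arm with a two-finger parallel gripper is mounted at the origin on the work surface. World frame = base frame: x ahead of the robot, y to its left, z up, the work surface at z = 0. Lengths are in m, angles in rad, forces in N, time in s.
With the tool pointing down it reaches from about 0.25 to 0.775 m from the base axis. Payload 4 kg.
Tool frame: the origin (TCP) lies at the very end of the fingers, on their centre line; the grasp point (between the pads) lies 19 mm behind it (env.grip_depth is the distance from the TCP to the grasp point, in m); z points along the fingers, y is the line along which they close (so a half turn about z gives the same grasp; the last joint's range is limited). The gripper opens to 85 mm and grips with 20 to 120 N. Pads are 22 mm wide; open, the fingers measure 114 mm over their backs; the gripper's body (76 mm by 85 mm) begins 54 mm behind the grasp point. The pads swing forward as they close: fully open they stand 13 mm farther back than shut.
Start: joints at [-1.418, 0.087, 1.371, -0, 1.684, -0.103], TCP at [0.139, -0.532, 0.231] pointing down, gripper open.
Joint ranges: [-3.1, 3.1], [-0.76, 2.03], [0.27, 2.55], [-1.08, 4.22], [0.17, 2.65], [-2.57, 2.57]. Speed limits (rad/s): [2.79, 2.79, 3.14, 3.14, 3.14, 3.14].

### API

Orientations are given as a unit quaternion [w, x, y, z].
In Python, from station import env gives the robot as it stands. The module is installed in compiled form; this text tells all that it offers.
- The arm moves only by the tool step_arm, never from a script. Its argument "motion" is a list of rows, each an object with "travel": the shift along the tool's x, y, z in cm, a list of three; "spin": the turn about the tool's z in rad; "grip": the opening, from -1 (shut) to 1 (fully open), so that 0 is half open. A call has 1 to 8 rows; each row shifts and turns the commanded pose from where the row before left it, along the tool's axes as they then stand; what a row does not reach is not made up. A row lasts 1/8 s, in which the tool goes at most 62.5 mm and 10.7 degrees, less where a joint would pass 70% of its speed; a pose out of reach is approached as far as the arm can. A call with a gripper value outside its range is refused whole. The fingers move at their own pace and stop on an object; the grip force is fixed at half the most. Time passes only in rows, so rows that do not move let the fingers close. It gives the time, the measured TCP pose, the force, the opening and the grip force at its end, in the units of the state.
- env.state(): the state, without advancing time (a new reading comes with each control period).
- env.read_camera(name): name is "scene" or "side" or "wrist"; returns a dict with "image" (480x640x3 uint8, red, green, blue), "depth" (480x640 float32, m along the optical axis (not along the pixel's ray), 0 where there is no reading), "K" (3x3 intrinsics, pixels), "T" (4x4, takes a point from camera to world coordinates); the wrist camera has in their place "hand_eye" (4x4, takes a point from camera to tool coordinates, whose origin is the TCP and whose axes are the flange's). Camera axes: x right, y down, z forward; pixel columns grow to the right and rows downward; lengths in m; the calibration is good to about 2 mm. The wrist camera is an equidistant fisheye: a pixel r from the principal point sees the ray r / f radians off the axis. A picture is of the moment at which its call begins: read the wrist's pose just before it.
- env.finish_job(): hands the job in; it is judged then, once.
The state is a dict: "time_s": time; "qpos": joint angles; "qd": joint speeds; "joint_efforts": joint torques, N m; "tool_pos": TCP position; "eef_rot": TCP orientation; "ft_force": force on the tool from outside, world axes, zero at the start; "ft_torque": the same for the moment, N m; "finger_gap": finger opening in m; "gripper_force": force on a finger pad.
Only numpy, scipy, OpenCV 4.12 (cv2) and the standard library are available. Lean on these libraries where they do the work, as an engineer would, in place of code of your own. Each camera call takes 0.05 s, during which the arm holds its last target. There are 200 camera calls.

### The job

Hold the spring clip's press pad down with one fingertip so that its nose lifts, and, keeping it held, push the steel plate along its track with the other fingertip, under the nose, until the plate is fully home against the end stop. Then let go so the clip springs back onto the plate, and move clear. Only press and push: do not lift the plate, and leave the two steel blocks and the brush beside the nest alone.

Things in the scene. Friction and masses are not known exactly. Their poses are not given: they have to be found in the camera images.
- nest: Fixed grey nest. Origin: on the bench under the track's middle; +x along the track towards the end stop, +y left, z up. Bed 260 x 100 mm, top 30 mm above the bench. Guide rails 6 mm high, inner faces at y = -31.5 and 31.5 mm. End stop's face at x = 100 mm, 18 mm high. Clip hinge along x at y = -45 mm, 52 mm above the bench; its posts (60 mm high) at x = -109 and 112 mm.
- plate: Loose bright flat steel plate 80 mm (x) by 60 mm (y) by 14 mm thick, about 0.45 kg, lying on the bed between the rails, short of the clip's nose. Origin: centre of its underside (30 mm above the bench when on the bed). It starts with its x axis along the track. Home (front edge against the stop) its origin is at nest x = 60 mm.
- clip (a joint): Sprung steel rocker clip, rad: 0 at rest, grows as the press pad goes down, 0.60 at its hard stop; pad on the nest's -y side, nose over the track. At 0 the nose blocks the plate; above about 0.26 it clears the plate. Resting on the plate it reads about 0.2 to 0.24. About 4 to 8 N on the pad holds it at 0.4 to 0.5; let go, it springs shut. It works equally wherever along the pad it is pressed.
- press_pad (a point): Middle of the top of the press pad, a flat strip 135 mm long (nest x -102 to 32 mm), 36 mm wide. At rest its middle is at nest y -79 mm, 50 mm above the bench, outer (-y) edge 57 mm (slope 0.4 rad). At 0.40 rad it is level, 37 mm above the bench, y -57 to -93 mm: a fingertip at that height clears the bed by 7 mm and meets the plate's rear edge. A fingertip can slide along it.
- nose (a point): Middle of the near lower edge of the clip's square foot, moving with the clip. The foot is 24 mm long (nest x 58 to 82 mm) and 10 mm wide; at rest this point is at nest x = 58, y = -7 mm, 36 mm above the bench (6 mm above the bed).
- stop_face (a point): Middle of the end stop's near face, nest x = 100 mm, y = 0, 36 mm above the bench.
- step_block: Loose bystander: L-stepped steel block 70 x 45 mm, 45 mm high, left of the nest (nest +y side). Origin: centre of its underside.
- drilled_block: Loose bystander: upright steel block 40 x 45 mm, 65 mm high, with dark bores, right of the nest (nest -y side). Origin: centre of its underside.
- brush: Loose bystander: bench brush lying beyond the end stop. Origin: centre of its underside.
Things that resemble listed ones, but are neither listed nor needed, are in the scene too. Several things have the shape of the plate; the one meant has the colours described above.

How it is judged:
On the way, in this order (a step that is already met when the one before it is completed fails the run):
1. with the clip held down by a finger, the plate has been pushed under its nose (value of joint clip above 0.26 rad and contact force between the fingers and clip above 0.5 N and x of plate in the frame of nest above 0.022 m), for 0.05 s.
2. the plate is home against the stop while the clip is still held down (value of joint clip above 0.26 rad and contact force between the fingers and clip above 0.5 N and x of plate in the frame of nest above 0.0565 m), for 0.1 s.
At the end, for the whole second after the job is handed in: The plate lies flat on the bed, square in its track (within 0.06 rad) and home within 3.5 mm of the end stop, at rest, with the released clip's nose sprung down on top of it (clip angle 0.15 to 0.26 rad) (x of plate in the frame of nest above 0.0565 m and height (world z) of plate below 0.032 m and value of joint clip between 0.15 and 0.26 rad and contact force between clip and plate above 0.5 N and angle between the x axis of plate and the x axis of nest, either way round below 0.06 rad and linear speed of plate below 0.01 m/s); the robot touches nothing.
It fails at once if the plate is lifted or tipped up (over 5 mm or 0.12 rad) (height (world z) of plate above 0.035 m or angle between plate's own z axis and vertical above 0.12 rad).
It fails at once if a bystander block or the brush is moved over 20 mm (distance of any of step_block, drilled_block, brush from where it was at the start of the episode above 0.02 m).
It also fails if it takes over 48 s, if anything falls off the work surface, if the arm or the gripper's body presses on something with over 40 N, if the wrist force passes 120 N, or if a joint passes its speed limit or range.

## Working session

There is one attempt and no reset: what is moved stays moved. The work goes in short steps, Python scripts to look and compute and a tool call to move; the robot and the scene stay as the last step left them, time stands still between calls to the robot, and variables do not carry over. Pictures are saved under pics/ and viewed, at most 10 in all, crops included, and the job is handed in when it is done.

Besides the shell and the picture viewer there is one more tool, called after "Call:" in YAML: its name, and indented under it one key for each argument. step_arm: Moves the arm, as the interface text tells. Its arguments: {"type":"object","properties":{"motion":{"type":"array"}},"required":["motion"]}

```bash
mkdir -p pics
python3 - <<'E'
from station import env
import cv2,numpy as np
s=env.state();print({k:np.round(v,3).tolist() for k,v in s.items()})
for n in("scene","side"):
    d=env.read_camera(n);cv2.imwrite(f"pics/{n}.png",d["image"][:,:,::-1]);np.savez(f"{n}.npz",**d)
    print(n,d["K"].round(1).tolist(),d["T"].round(3).tolist(),(d["depth"]>0).mean())
E
```

```text
{'time_s': 0.0, 'qpos': [-1.418, 0.088, 1.372, -0.0, 1.684, -0.103], 'qd': [0.0, 0.002, 0.001, 0.001, -0.001, 0.002], 'joint_efforts': [-0.0, -35.187, -31.327, -0.0, 0.011, -0.0], 'tool_pos': [0.139, -0.532, 0.23], 'eef_rot': [-0.001, 0.992, 0.128, -0.0], 'ft_force': [-0.005, 0.289, -0.205], 'ft_torque': [0.03, -0.063, 0.075], 'gripper_force': 0.0, 'finger_gap': 0.085}
scene [[473.0, 0.0, 321.6], [0.0, 473.0, 232.0], [0.0, 0.0, 1.0]] [[-0.767, 0.52, -0.375, 0.887], [0.641, 0.613, -0.462, 0.367], [-0.01, -0.595, -0.804, 0.641], [0.0, 0.0, 0.0, 1.0]] 0.9959212239583334
side [[498.2, 0.0, 324.1], [0.0, 498.2, 231.9], [0.0, 0.0, 1.0]] [[-0.984, -0.133, 0.122, 0.55], [-0.181, 0.714, -0.677, 0.509], [0.003, -0.688, -0.726, 0.612], [0.0, 0.0, 0.0, 1.0]] 0.9959928385416666
```

View pics/scene.png

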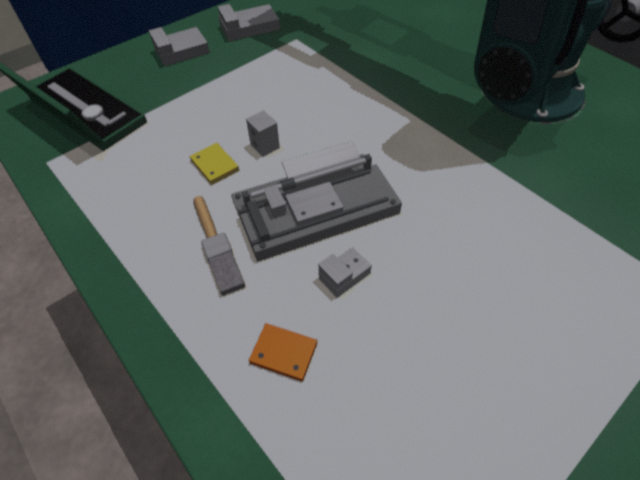

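View pics/side.png

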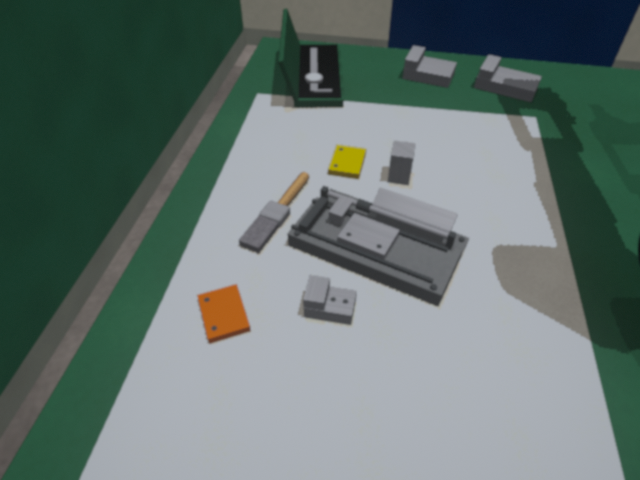

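The scene view shows the bright steel plate on the nest at about (315,203). Lookalikes are the yellow plate at (214,162) and the orange plate at (283,351). The end stop is at about (257,215), the press pad at (322,163) and the nose foot at (274,200). In the side view the plate is at (368,236) and the pad at (412,215). I choose the bright steel plate on the bed.

```bash
cat > h.py <<'E'
import numpy as np,cv2
def cloud(n):
    d=np.load(f"{n}.npz");K,T,z=d["K"],d["T"],d["depth"].astype(float)
    v,u=np.indices(z.shape)
    P=np.stack([(u-K[0,2])/K[0,0]*z,(v-K[1,2])/K[1,1]*z,z],-1)@T[:3,:3].T+T[:3,3]
    return P,d["image"],z>0
def pix(n,p):
    d=np.load(f"{n}.npz");c=(np.asarray(p)-d["T"][:3,3])@d["T"][:3,:3]
    return c[...,:2]/c[...,2:]*[d["K"][0,0],d["K"][1,1]]+d["K"][:2,2]
E
python3 - <<'E'
from h import *
for n,(u,v),pl in(("scene",(375,200),(325,197)),("side",(420,262),(380,236))):
    P,im,ok=cloud(n)
    print(n,"bed",P[v,u].round(4),"plate",P[pl[1],pl[0]].round(4))
    m=(ok&(P[...,2]>.012)&(P[...,2]<.1)).astype(np.uint8)
    k,l,_,_=cv2.connectedComponentsWithStats(m)
    q=P[l==l[v,u]];q3=q[(q[:,2]<.033)&(q[:,2]>.026)]
    (c,wh,a)=cv2.minAreaRect(q3[:,:2].astype(np.float32));print("bed rect",c,wh,a,np.median(q3[:,2]))
    m=(l==l[v,u])&(P[...,2]>.041)&(P[...,2]<.0475)
    k2,l2,st,_=cv2.connectedComponentsWithStats(m.astype(np.uint8),connectivity=4)
    q=P[l2==l2[pl[1],pl[0]]];print("plate",cv2.minAreaRect(q[:,:2].astype(np.float32)),np.median(q[:,2]),len(q))
    cv2.imwrite(f"pics/{n}_c.png",cv2.resize(im[120:320,200:480,::-1],None,fx=2.8,fy=2.8,interpolation=cv2.INTER_CUBIC))
E
```

```text
scene bed [0.4945 0.0273 0.038 ] plate [ 0.5574 -0.0275  0.0445]
bed rect (0.5673954486846924, -0.030358001589775085) (0.10231255739927292, 0.2598659098148346) 72.57437133789062 0.03125684222661973
plate ((0.5763539671897888, -0.03407033905386925), (0.06202426552772522, 0.0801214948296547), 72.19895935058594) 0.04531256124147276 1400
side bed [0.4927 0.0025 0.0307] plate [ 0.5581 -0.0262  0.0456]
bed rect (0.5675239562988281, -0.028121501207351685) (0.10301763564348221, 0.2598315179347992) 72.4677734375 0.03011963031534237
plate ((0.5767426490783691, -0.03127242624759674), (0.06303812563419342, 0.08034417778253555), 71.62187957763672) 0.04410231933537678 1464
```

View pics/side_c.png

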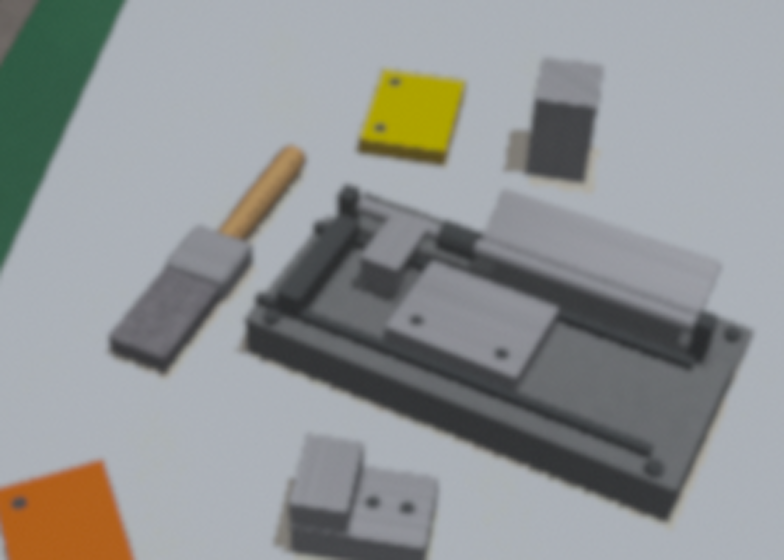

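The crop confirms the choice. The bright plate, with two holes at crop (415,320) and (500,352), lies just short of the nose foot at (390,255), and the pad is at (610,240). The measured bed (260 x 102 mm, z≈30) and plate (80 x 62 mm, top z≈45) match the text. Next I check the bystander clearance and start moving.

```bash
cat >> h.py <<'E'
O=np.array([.5675,-.0292]);A=np.deg2rad(-17.5);R2=np.array([[np.cos(A),-np.sin(A)],[np.sin(A),np.cos(A)]])
nest=lambda p:(np.asarray(p)[...,:2]-O)@R2
E
python3 - <<'E'
from h import *
for n in("scene","side"):
    P,im,ok=cloud(n);N=nest(P);z=P[...,2]
    m=ok&(N[...,1]<-.105)&(N[...,1]>-.25)&(abs(N[...,0])<.2)&(z>.055)&(z<.075)
    print(n,"drilled",N[m].min(0).round(3),N[m].max(0).round(3))
    m=ok&(abs(N[...,0]+.035)<.04)&(N[...,1]<-.055)&(N[...,1]>-.105)&(z>.04)&(z<.07)
    q=np.c_[N[m],z[m]];print("pad y",q[:,1].min(),q[:,1].max(),"fit z=a+b*(y+.079)",np.polyfit(q[:,1]+.079,q[:,2],1))
    m=ok&(abs(N[...,1])<.025)&(abs(N[...,0]-.01)<.036)&(z>.04)&(z<.05);print("plate z",np.median(z[m]))
E
```

```text
scene drilled [ 0.01  -0.229] [ 0.058 -0.174]
pad y -0.09827767241400634 -0.055385432740960305 fit z=a+b*(y+.079) [-0.30846402  0.05153005]
plate z 0.045389940681880014
side drilled [ 0.008 -0.226] [ 0.058 -0.173]
pad y -0.09662259747200176 -0.05517389926629504 fit z=a+b*(y+.079) [-0.33413003  0.05060044]
plate z 0.04414659525798259
```

Call:
step_arm:
  motion:
    - {"travel":[0,0,0],"spin":0.14,"grip":0.65}
    - {"travel":[0,0,0],"spin":0.14,"grip":0.65}
    - {"travel":[0,0,0],"spin":0.14,"grip":0.65}
    - {"travel":[0,0,0],"spin":0.142,"grip":0.65}
    - {"travel":[0,0,0],"spin":0,"grip":0.65}

```text
time_s: 0.72
tool_pos: [0.1391, -0.5319, 0.2307]
eef_rot: [-0.001, 0.988, -0.152, -0.0]
ft_force: [-0.5, 0.4, -0.1]
finger_gap: 0.0701
gripper_force: 0.0
```

Call:
step_arm:
  motion:
    - {"travel":[1.68,-4.78,0],"spin":0,"grip":0.65}
    - {"travel":[1.68,-4.78,0],"spin":0,"grip":0.65}
    - {"travel":[1.68,-4.78,0],"spin":0,"grip":0.65}
    - {"travel":[1.68,-4.78,0],"spin":0,"grip":0.65}
    - {"travel":[1.68,-4.78,0],"spin":0,"grip":0.65}
    - {"travel":[1.68,-4.78,0],"spin":0,"grip":0.65}

```text
time_s: 1.48
tool_pos: [0.3224, -0.2876, 0.2312]
eef_rot: [0.0, 0.988, -0.151, 0.0]
ft_force: [0.9, -0.5, -0.0]
finger_gap: 0.0705
gripper_force: 0.0
```

Call:
step_arm:
  motion:
    - {"travel":[1.68,-4.78,0],"spin":0,"grip":0.65}
    - {"travel":[1.68,-4.78,0],"spin":0,"grip":0.65}
    - {"travel":[1.68,-4.78,0],"spin":0,"grip":0.65}
    - {"travel":[1.68,-4.78,0],"spin":0,"grip":0.65}
    - {"travel":[1.68,-4.78,0],"spin":0,"grip":0.65}
    - {"travel":[1.68,-4.78,0],"spin":0,"grip":0.65}
    - {"travel":[0,0,0],"spin":0,"grip":0.65}
    - {"travel":[0,0,0],"spin":0,"grip":0.65}

```text
time_s: 2.48
tool_pos: [0.5039, -0.0462, 0.2309]
eef_rot: [0.0, 0.988, -0.152, -0.001]
ft_force: [0.0, 0.1, -0.4]
finger_gap: 0.0711
gripper_force: 0.0
```

Call:
step_arm:
  motion:
    - {"travel":[0,0,4],"spin":0,"grip":0.65}
    - {"travel":[0,0,4],"spin":0,"grip":0.65}
    - {"travel":[0,0,4],"spin":0,"grip":0.65}
    - {"travel":[0,0,2.6],"spin":0,"grip":0.65}
    - {"travel":[0,0,0],"spin":0,"grip":0.65}
    - {"travel":[0,0,0],"spin":0,"grip":0.65}

```text
time_s: 3.22
tool_pos: [0.5049, -0.047, 0.0868]
eef_rot: [0.0, 0.988, -0.153, 0.001]
ft_force: [2.2, 0.5, -0.2]
finger_gap: 0.0706
gripper_force: 0.0
```

Run:
```python
from station import env
from h import *
s=env.state();print(s["tool_pos"],s["ft_force"])
t=np.array(s["tool_pos"]);print("tcp nest",nest(t))
for n in("scene","side"):
    d=env.read_camera(n);np.savez(n+".npz",**d)
    P,im,ok=cloud(n);N=nest(P);z=P[...,2]
    for y0,y1 in((-.1,-.06),(-.02,.03)):
        m=ok&(abs(N[...,0]+.055)<.02)&(N[...,1]>y0)&(N[...,1]<y1)&(z>.066)&(z<.11)
        q=np.c_[N[m],z[m]];print(n,len(q),q.min(0).round(4),q.max(0).round(4)) if len(q) else print(n,0)
c=pix("side",np.r_[t[:2],.07]).astype(int);im=np.load("side.npz")["image"]
im=im[max(c[1]-110,0):c[1]+90,max(c[0]-130,0):c[0]+130,::-1]
cv2.imwrite("pics/a.png",cv2.resize(im,None,fx=2.9,fy=2.9,interpolation=cv2.INTER_CUBIC))
```

```text
[ 0.50486948 -0.0470267   0.08683379] [ 2.15638602  0.54142735 -0.15838852]
tcp nest [-0.0543712  -0.03583499]
scene 76 [-0.0653 -0.0799  0.096 ] [-0.0437 -0.0707  0.1098]
scene 55 [-0.0659 -0.0028  0.094 ] [-0.0432  0.012   0.11  ]
side 42 [-0.0656 -0.0781  0.0948] [-0.0479 -0.0689  0.1098]
side 79 [-0.0656  0.0005  0.0939] [-0.0438  0.0141  0.1098]
```

View pics/a.png

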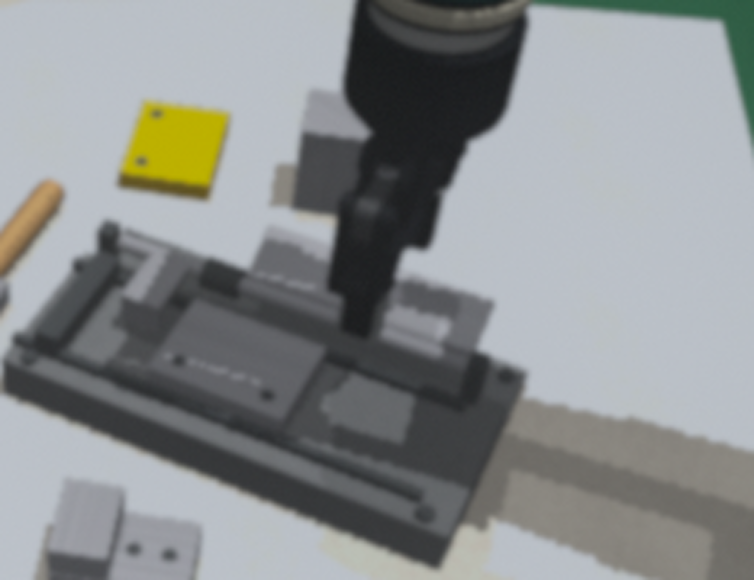

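The fingertips show at crop (360,325), behind the plate and above the pad. Depth puts the tips about 7.5 mm above the TCP, with the fingers at nest y≈-78 and +6.5 mm, so I descend onto the pad.

Call:
step_arm:
  motion:
    - {"travel":[0,0,1.5],"spin":0,"grip":0.65}
    - {"travel":[0,0,1.5],"spin":0,"grip":0.65}
    - {"travel":[0,0,0.6],"spin":0,"grip":0.65}
    - {"travel":[0,0,0],"spin":0,"grip":0.65}
    - {"travel":[0,0,0],"spin":0,"grip":0.65}

```text
time_s: 3.95
tool_pos: [0.5046, -0.046, 0.0495]
eef_rot: [0.0, 0.988, -0.152, 0.0]
ft_force: [-0.4, -0.2, 0.8]
finger_gap: 0.0704
gripper_force: 0.0
```

Call:
step_arm:
  motion:
    - {"travel":[0,0,0.6],"spin":0,"grip":0.65}
    - {"travel":[0,0,0.6],"spin":0,"grip":0.65}
    - {"travel":[0,0,0.4],"spin":0,"grip":0.65}
    - {"travel":[0,0,0],"spin":0,"grip":0.65}
    - {"travel":[0,0,0],"spin":0,"grip":0.65}

```text
time_s: 4.58
tool_pos: [0.5051, -0.0452, 0.034]
eef_rot: [-0.001, 0.988, -0.152, 0.001]
ft_force: [1.0, 4.2, 4.6]
finger_gap: 0.0704
gripper_force: 2.6
```

Call:
step_arm:
  motion:
    - {"travel":[0,0,0.3],"spin":0,"grip":0.65}
    - {"travel":[0,0,0.2],"spin":0,"grip":0.65}
    - {"travel":[0,0,0],"spin":0,"grip":0.65}
    - {"travel":[0,0,0],"spin":0,"grip":0.65}

```text
time_s: 5.08
tool_pos: [0.5054, -0.045, 0.0297]
eef_rot: [-0.001, 0.988, -0.152, 0.001]
ft_force: [0.5, 5.3, 8.1]
finger_gap: 0.0705
gripper_force: 3.6
```

Run:
```python
from station import env
from h import *
s=env.state();t=np.array(s["tool_pos"]);print(t,s["ft_force"],"tcp nest",nest(t))
for n in("scene","side"):
    d=env.read_camera(n);np.savez(n+".npz",**d)
    P,im,ok=cloud(n);N=nest(P);z=P[...,2]
    m=ok&(abs(N[...,0]-.005)<.022)&(N[...,1]<-.06)&(N[...,1]>-.09)&(z>.02)&(z<.07)
    if m.sum(): print(n,"pad",m.sum(),np.polyfit(N[m][:,1]+.075,z[m],1))
    m=ok&(abs(N[...,0]-.070)<.01)&(N[...,1]<.0)&(N[...,1]>-.006)&(z>.046)&(z<.09);print("nose top",np.median(z[m]),m.sum())
    for y0,y1 in((-.1,-.06),(-.015,.03)):
        m=ok&(abs(N[...,0]+.055)<.014)&(N[...,1]>y0)&(N[...,1]<y1)&(z>.033)&(z<.07)
        q=np.c_[N[m],z[m]];print(n,len(q),q.min(0).round(4),q.max(0).round(4)) if len(q) else print(n,0)
c=pix("side",np.r_[t[:2],.04]).astype(int);im=np.load("side.npz")["image"]
im=im[c[1]-80:c[1]+80,c[0]-130:c[0]+80,::-1]
cv2.imwrite("pics/b.png",cv2.resize(im,None,fx=3.6,fy=3.6,interpolation=cv2.INTER_CUBIC))
```

```text
[ 0.50538979 -0.04498349  0.02969771] [0.53645442 5.34680095 8.05708548] tcp nest [-0.05448938 -0.03372988]
scene pad 239 [-0.02144603  0.0391069 ]
nose top 0.06163088855296167 96
scene 193 [-0.0641 -0.095   0.0374] [-0.0412 -0.0663  0.07  ]
scene 139 [-0.0682 -0.0035  0.033 ] [-0.0417  0.0297  0.0699]
side pad 242 [-0.02247883  0.03808527]
nose top 0.06306641687664638 108
side 112 [-0.069  -0.0925  0.0343] [-0.0458 -0.0656  0.0697]
side 156 [-0.0664  0.0027  0.0331] [-0.0445  0.0298  0.0697]
```

View pics/b.png

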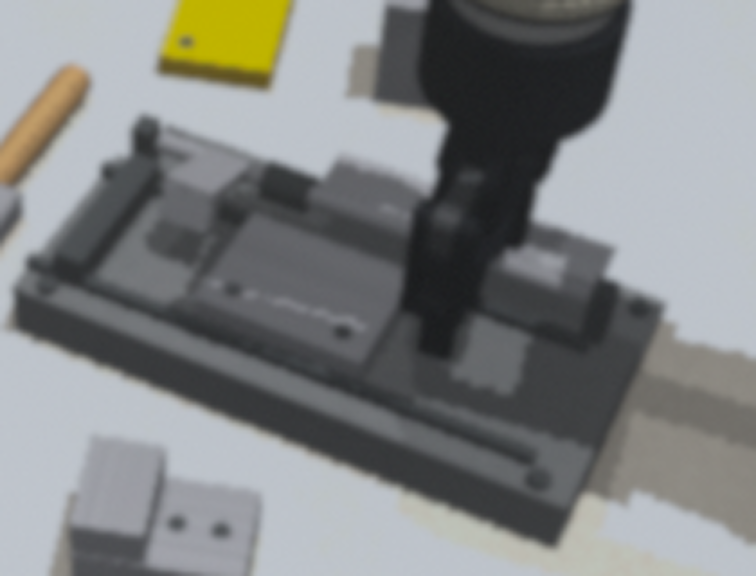

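The pad is now level and the nose is raised, clear of the plate at crop (195,200). The push finger at (437,345) is low behind the plate's rear edge at (390,310). From depth the clip is at about 0.38 rad, so I push.

Call:
step_arm:
  motion:
    - {"travel":[0.4,0,0.1],"spin":0,"grip":0.65}
    - {"travel":[0.4,0,0],"spin":0,"grip":0.65}
    - {"travel":[0.4,0,0],"spin":0,"grip":0.65}
    - {"travel":[0.4,0,0],"spin":0,"grip":0.65}
    - {"travel":[0.4,0,0],"spin":0,"grip":0.65}
    - {"travel":[0.4,0,0],"spin":0,"grip":0.65}
    - {"travel":[0,0,0],"spin":0,"grip":0.65}

```text
time_s: 6.05
tool_pos: [0.5243, -0.0533, 0.027]
eef_rot: [0.001, 0.988, -0.152, -0.004]
ft_force: [-5.8, 1.8, 7.7]
finger_gap: 0.0706
gripper_force: 3.9
```

```bash
cat > chk.py <<'E'
from station import env
from h import *
s=env.state();t=np.array(s["tool_pos"]);print(t,s["ft_force"],"tcp nest",nest(t))
for n in("scene","side"):
    d=env.read_camera(n);np.savez(n+".npz",**d)
    P,im,ok=cloud(n);N=nest(P);z=P[...,2]
    m=ok&(N[...,1]<-.06)&(N[...,1]>-.09)&(abs(N[...,0]+.035)<.06)&(abs(N[...,0]-nest(t)[0])>.016)&(z>.02)&(z<.06)
    print(n,"pad slope,z",np.polyfit(N[m][:,1]+.075,z[m],1))
    m=ok&(N[...,1]>.014)&(N[...,1]<.027)&(z>.041)&(z<.048)&(N[...,0]>-.05)&(N[...,0]<.098)
    print("plate x",np.percentile(N[m][:,0],[1,99]),np.median(z[m]))
    m=ok&(abs(N[...,0]-.070)<.01)&(N[...,1]<.0)&(N[...,1]>-.006)&(z>.046)&(z<.09);print("nose top",np.median(z[m]))
E
python3 chk.py
```

```text
[ 0.52431368 -0.0533217   0.02695381] [-5.77260102  1.76360596  7.74618788] tcp nest [-0.03393399 -0.03599165]
scene pad slope,z [0.09082667 0.03657629]
plate x [-0.02215465  0.05674581] 0.045247915423026974
nose top 0.06395374475981441
side pad slope,z [0.08449431 0.0351896 ]
plate x [-0.0233333   0.05552436] 0.044123475341425356
nose top 0.0649350831924772
```

Call:
step_arm:
  motion:
    - {"travel":[0.4,0,-0.1],"spin":0,"grip":0.65}
    - {"travel":[0.4,0,0],"spin":0,"grip":0.65}
    - {"travel":[0.4,0,0],"spin":0,"grip":0.65}
    - {"travel":[0.4,0,0],"spin":0,"grip":0.65}
    - {"travel":[0.4,0,0],"spin":0,"grip":0.65}
    - {"travel":[0,0,0],"spin":0,"grip":0.65}

```text
time_s: 6.9
tool_pos: [0.5437, -0.0597, 0.0275]
eef_rot: [0.001, 0.988, -0.153, -0.003]
ft_force: [-5.5, 0.6, 5.1]
finger_gap: 0.0703
gripper_force: 3.0
```

```bash
python3 chk.py
```

```text
[ 0.54366078 -0.05966006  0.0274816 ] [-5.53591332  0.62972903  5.07005787] tcp nest [-0.01357635 -0.03621886]
scene pad slope,z [0.07455842 0.03704183]
plate x [-0.00188446  0.07688417] 0.045392488431681755
nose top 0.06313682810007581
side pad slope,z [0.06589906 0.03564282]
plate x [-0.00308441  0.07561802] 0.04418718758510104
nose top 0.06398007962061486
```

Both contacts are behaving, with the clip at about 0.47 and the plate at x≈37 mm. I continue.

Call:
step_arm:
  motion:
    - {"travel":[0.4,0,0],"spin":0,"grip":0.65}
    - {"travel":[0.4,0,0],"spin":0,"grip":0.65}
    - {"travel":[0.4,0,0],"spin":0,"grip":0.65}
    - {"travel":[0.4,0,0],"spin":0,"grip":0.65}
    - {"travel":[0.4,0,0],"spin":0,"grip":0.65}
    - {"travel":[0,0,0],"spin":0,"grip":0.65}

```text
time_s: 7.75
tool_pos: [0.5632, -0.0657, 0.0275]
eef_rot: [0.001, 0.988, -0.153, -0.003]
ft_force: [-4.8, 0.3, 3.2]
finger_gap: 0.0706
gripper_force: 3.0
```

```bash
python3 chk.py
```

```text
[ 0.56321424 -0.06567912  0.02750205] [-4.82512457  0.2712444   3.24391782] tcp nest [ 0.00688208 -0.03607951]
scene pad slope,z [0.0664089  0.03708703]
plate x [0.01877138 0.09684767] 0.04527903147920764
nose top 0.06240692501910561
side pad slope,z [0.07902438 0.03561024]
plate x [0.01769085 0.09705917] 0.04418834509406466
nose top 0.06485235963073621
```

Call:
step_arm:
  motion:
    - {"travel":[0.2,0,0],"spin":0,"grip":0.65}
    - {"travel":[0.2,0,0],"spin":0,"grip":0.65}
    - {"travel":[0.1,0,0],"spin":0,"grip":0.65}
    - {"travel":[0,0,0],"spin":0,"grip":0.65}
    - {"travel":[0,0,0],"spin":0,"grip":0.65}

```text
time_s: 8.48
tool_pos: [0.5655, -0.0663, 0.0274]
eef_rot: [0.0, 0.988, -0.152, -0.005]
ft_force: [-12.2, 2.6, 8.1]
finger_gap: 0.0706
gripper_force: 6.8
```

```bash
python3 chk.py
```

```text
[ 0.56554666 -0.06628541  0.02743403] [-12.18134657   2.55272111   8.06599157] tcp nest [ 0.00928886 -0.03595636]
scene pad slope,z [0.05209672 0.03688514]
plate x [0.02087655 0.09669427] 0.04531884586195367
nose top 0.06239797375784506
side pad slope,z [0.07658052 0.03559714]
plate x [0.02013233 0.09673633] 0.04414707322033812
nose top 0.06503319764213644
```

The force rose to 12 N and motion stopped with the rear edge at x≈20.5 mm, so the plate is home. I back off, then lift.

Call:
step_arm:
  motion:
    - {"travel":[-0.5,0,0],"spin":0,"grip":0.65}
    - {"travel":[-0.5,0,0],"spin":0,"grip":0.65}
    - {"travel":[-0.5,0,0],"spin":0,"grip":0.65}
    - {"travel":[0,0,-0.5],"spin":0,"grip":0.65}
    - {"travel":[0,0,-0.5],"spin":0,"grip":0.65}
    - {"travel":[0,0,-1],"spin":0,"grip":0.65}
    - {"travel":[0,0,-2],"spin":0,"grip":0.65}
    - {"travel":[0,0,-3],"spin":0,"grip":0.65}

```text
time_s: 9.57
tool_pos: [0.5545, -0.0617, 0.0976]
eef_rot: [-0.0, 0.988, -0.152, -0.002]
ft_force: [1.1, -0.5, 1.3]
finger_gap: 0.0704
gripper_force: 0.0
```

Call:
step_arm:
  motion:
    - {"travel":[-3,0,-4],"spin":0,"grip":0.65}
    - {"travel":[-4,0,-4],"spin":0,"grip":0.65}
    - {"travel":[-4,0,-4],"spin":0,"grip":0.65}
    - {"travel":[0,0,0],"spin":0,"grip":0.65}
    - {"travel":[0,0,0],"spin":0,"grip":0.65}
    - {"travel":[0,0,0],"spin":0,"grip":0.65}

```text
time_s: 10.32
tool_pos: [0.4506, -0.0292, 0.2163]
eef_rot: [-0.0, 0.988, -0.153, -0.002]
ft_force: [-0.4, -0.5, 0.4]
finger_gap: 0.0705
gripper_force: 0.0
```

```bash
python3 chk.py
python3 - <<'E'
from h import *
im=np.load("side.npz")["image"]
cv2.imwrite("pics/c.png",cv2.resize(im[160:310,270:480,::-1],None,fx=3.6,fy=3.6,interpolation=cv2.INTER_CUBIC))
E
```

```text
[ 0.45060629 -0.0291513   0.21629448] [-0.39302208 -0.50941992  0.4399442 ] tcp nest [-0.11149816 -0.03510417]
scene pad slope,z [-0.16327353  0.04328572]
plate x [0.0210341  0.09721894] 0.04528215940708136
nose top 0.057240985362001506
side pad slope,z [-0.16249079  0.04239425]
plate x [0.0200469  0.09748052] 0.044258305693316125
nose top 0.058823082795184
```

View pics/c.png

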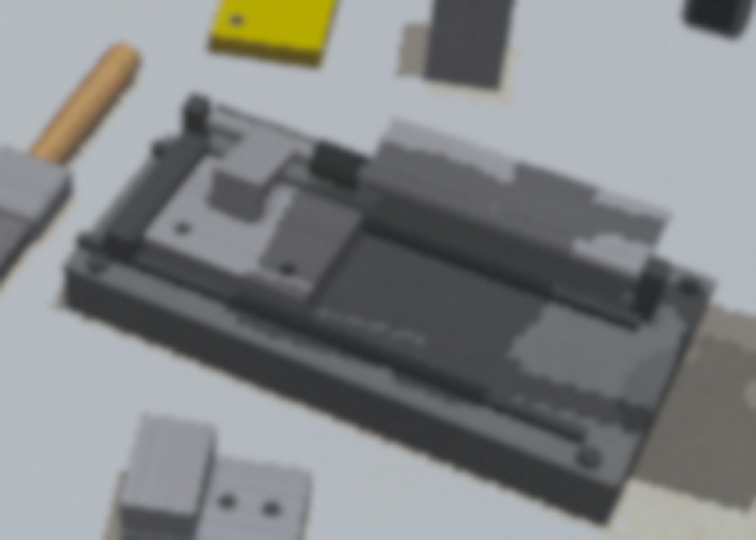

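The plate sits against the end stop at (150,215), the nose is down on it at (240,205), and the arm is clear. The pad slope gives a clip angle of about 0.23.

```bash
python3 -c "
from station import env
print(env.finish_job())"
```

```text
the job is handed in; nothing more can be done
None
```

The plate was pushed home against the end stop with the clip held down, the clip then sprang back onto it, and the arm moved clear at about 10 s; the job is handed in, but no verdict was returned.

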